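# Tip the cedar balls into the box under the laundry shelf

### The arm

A 6-joint arm with a two-finger parallel gripper is mounted at the origin on the work surface. World frame = base frame: x ahead of the robot, y to its left, z up, the work surface at z = 0. Lengths are in m, angles in rad, forces in N, time in s.
With the tool pointing down it reaches from about 0.25 to 0.725 m from the base axis. Payload 4 kg.
Tool frame: the origin (TCP) lies at the very end of the fingers, on their centre line; the grasp point (between the pads) lies 19 mm behind it; z points along the fingers, y is the line along which they close (so a half turn about z gives the same grasp; the last joint's range is limited). The gripper opens to 85 mm and grips with 20 to 120 N. Pads are 22 mm wide; open, the fingers measure 114 mm over their backs; the gripper's body (76 mm by 85 mm) begins 54 mm behind the grasp point. The pads swing forward as they close: fully open they stand 13 mm farther back than shut.
Start: joints at [-1.19, 0.241, 0.005, 1.335, 0, 1.571], TCP at [0.186, -0.464, 0.231] pointing down, gripper open.
Joint ranges: [-2.72, 2.72], [-1.05, 1.87], [-1.09, 1.28], [-1.99, 2.15], [-1.42, 1.44], [-3.14, 3.14]. Speed limits (rad/s): [2.79, 2.79, 3.14, 3.14, 3.14, 3.14].

### API

Orientations are given as a unit quaternion [x, y, z, w].
In Python, from workcell import bot, vision, workorder, boxes_of gives the robot as it stands.
- The arm moves only by the tool send_rows, never from a script. Its argument "motion" is text: rows parted by semicolons, each of 5 numbers parted by spaces: the closure, from -1 (fully open) to 1 (shut), so that 0 is half open, then the shift along the tool's x, y, z in cm, then the turn about the tool's z in rad. In form: claw x y z twist; .... A call has 1 to 5 rows; each row is the pose to reach, as a shift and turn from the pose commanded when the call began, along the tool's axes at that moment; what a row does not reach only later rows make up. A row lasts 1/10 s, in which the tool goes at most 50 mm and 8.59 degrees, less where a joint would pass 70% of its speed; a pose out of reach is approached as far as the arm can. A call with a gripper value outside its range is refused whole. The fingers move at their own pace and stop on an object; the grip force is fixed at half the most. Time passes only in rows, so rows that repeat a pose let the fingers close. It gives the time, the measured TCP pose, the force, the opening and the grip force at its end, in the units of the state.
- bot.get_obs(): the state, without advancing time (a new reading comes with each control period).
- vision.camera(name): name is "side" or "top"; returns the picture (400x640x3 uint8, red, green, blue); there is no depth.
- vision.camera_model(name): a dict with "fov_y" (degrees; the focal length in pixels is half the picture's height over the tangent of half this angle, whatever the lens; pixels are square), "cx", "cy" (the principal point, pixels), "world_from_camera" (4x4, takes a point from camera to world coordinates). Camera axes: x right, y down, z forward; pixel columns grow to the right and rows downward; lengths in m; the calibration is good to about 2 mm. A picture is of the moment at which its call begins. camera_model takes no time and is no camera call.
- workorder.job_done(): hands the job in; it is judged then, once.
Trained networks look in the newest picture that a camera, given by its name, has taken for a name from the list of things; names that differ only in an ending like _2 or _b are one class to them, and where a whole thing is asked for, a point or a joint stands for the part that bears it (a point fixed in the world has none). Each returns a list of dicts, best first, with "conf" (0 to 1); they miss things now and then, are a little off and sometimes report something else, mostly with a low value. They report only what shows in the picture. A call takes as long as a camera call. They do not tell look-alikes from the thing itself.
- boxes_of(camera, target): "rect" ([centre column, centre row, width, height] in pixels, round what is visible of it).
The state is a dict: "clock": time; "joint_pos": joint angles; "joint_vel": joint speeds; "tau": joint torques, N m; "eef_pos": TCP position; "tool_rot": TCP orientation; "ft_force": force on the tool from outside, world axes, zero at the start; "ft_torque": the same for the moment, N m; "grip_width": finger opening in m; "grasp_force": force on a finger pad.
Only numpy, scipy, OpenCV 4.12 (cv2) and the standard library are available. Lean on these libraries where they do the work, as an engineer would, in place of code of your own. Each camera call takes 0.05 s, during which the arm holds its last target. There are 200 camera calls.

### The job

First slide the cover of the wooden box under the low wire shelf fully open, pushing it by its upright post. Then take the scoop by its handle, reach in under the shelf and tip all three cedar balls into the open bay without handling the balls or knocking the shelf. Set the empty scoop back upright in the middle of its cork mat, let go, and last slide the cover fully shut again, leaving the other things on the counter where they stand.

Things in the scene. Friction and masses are not known exactly. Their poses are not given: they have to be found in the camera images.
- rack: Fixed wooden box, 100 (x) by 220 (y) mm, rim 65 mm high, walls 5 mm, under a low wire shelf; may be turned a little. Origin: on the counter under the box's centre; x points away from the robot (at yaw 0), y left, z up. The half at y > 0 is closed solid; the half at y < 0 is the open bay. The back wall (x = 45 to 50) goes on up to 125 mm. Shelf legs, 10 mm, at x = -30 and 130, y = +-165 mm.
- bay (a point): Centre of the bay's floor, at rack x = 0, y = -52.5, z = 5 mm. The bay is 90 (x) by 105 (y) mm inside and 60 mm deep to the rim. Axes as the rack's.
- shelf_edge (a point): Middle of the underside of the shelf's straight front edge, at rack x = -80, y = 0, z = 200 mm. The shelf is a flat grid of steel bars, underside at 200 mm, top at 208 mm, from rack x = -84 to 164 and y = -174 to 174 mm, so it overhangs the box's front by 34 mm. Folded towels lie on its rear left part (rack x > 50, y > 25, up to 275 mm high).
- cover (a joint): Plywood sliding cover on top of the box (100 by 108 mm, 4 mm thick, top face 70.5 mm above the counter). Value in m along the rack's y: 0 = shut, over the bay; 0.110 = fully open, over the closed half (end stops at both). It starts at 0 to 0.03 and stays where left; pushing takes about 2 N.
- post_top (a point): Centre of the top of the cover's upright aluminium post, 14 mm thick, standing on a 22 mm wide flat tongue that runs from the cover out in front of the shelf. Post centre at rack x = -150 mm, rack y = -55 mm + cover value; its top is 128 mm and the tongue's top 70.5 mm above the counter. Push it sideways along the rack's y.
- mat: Fixed cork mat 160 (x) by 150 (y) by 4 mm on the counter, where the scoop starts and must end. Origin: under its centre.
- scoop: Loose grey plastic scoop, about 90 g, holding the balls. Origin: underside of its flat base; x points to the pouring nose, z up, handle to -x. Base x -41 to 35. Inside: floor 4 mm above the underside, x -37 to 33, 64 mm wide, then a nose ramp rising to the lip. Back wall (x -41) and side walls (y = +-36 outside) are 46 mm high.
- scoop_lip (a point): Middle of the scoop's pouring lip (scoop x = 77, y = 0, z = 29 mm). The ramp to it rises at 32 degrees from the floor at x = 33 mm, with side walls about 28 mm above it: the balls roll out once the nose is tipped down clearly more than 32 degrees (50 is good). Axes as the scoop's.
- scoop_grip (a point): Good place to hold the handle: its centre line at scoop x = -100, y = 0, z = 36 mm. The handle is a straight level bar 16 mm wide (y), 20 mm high (z 26 to 46), from scoop x = -41 to -161 mm. Axes as the scoop's.
- ball1: Plain round cedar-wood ball, 30 mm in diameter, about 12 g; starts in the scoop. Origin: its centre.
- ball2: Plain round cedar-wood ball, 30 mm in diameter, about 12 g; starts in the scoop. Origin: its centre.
- ball3: Plain round cedar-wood ball, 30 mm in diameter, about 12 g; starts in the scoop. Origin: its centre.
- jar: Bystander: closed jar 72 mm in diameter, 110 mm high. Origin: under its centre.
- dish: Bystander: small white bowl 90 mm in diameter, 35 mm high. Origin: under its centre.
- brush: Bystander: hand brush lying on the counter. Origin: under its middle.
Not all that is in view belongs to the job. Several things look just like the mat: the one meant starts farthest from the robot's base.

How it is judged:
By the outcome, as a careful person would: the job done as asked, in the order asked, and still so for the second after the job is handed in, with the robot touching nothing.
It also fails if it takes over 72 s, if anything falls off the work surface, if the arm or the gripper's body presses on something with over 40 N, if the wrist force passes 120 N, or if a joint passes its speed limit or range.

## Working session

There is one attempt and no reset: what is moved stays moved. The work goes in short steps, Python scripts to look and compute and a tool call to move; the robot and the scene stay as the last step left them, time stands still between calls to the robot, and variables do not carry over. Pictures are saved under pics/ and viewed, at most 10 in all, crops included, and the job is handed in when it is done.

Besides the shell and the picture viewer there is one more tool, called after "Call:" as name(argument=value, ...) on one line, values as JSON. send_rows: Moves the arm, as the interface text tells. Its arguments: {"type":"object","properties":{"motion":{"type":"string"}},"required":["motion"]}

```bash
ls; mkdir -p pics
python3 - <<'E'
from workcell import bot, vision, workorder, boxes_of
import cv2, numpy as np
for c in ("top","side"):
    im=vision.camera(c); cv2.imwrite(f"pics/{c}0.png",im[:,:,::-1])
    m=vision.camera_model(c); print(c,m["fov_y"],m["cx"],m["cy"],np.round(m["world_from_camera"],4).tolist(),{k:v for k,v in m.items() if k not in("fov_y","cx","cy","world_from_camera")})
    for t in ["rack","cover","post_top","mat","scoop","ball1","jar","dish","brush"]:
        print(t,[(np.round(d["rect"]).tolist(),round(d["conf"],2)) for d in boxes_of(c,t)[:5]])
print(bot.get_obs())
E
```

```text
pics
top 47.28444580660579 324.45417925011753 203.92354945577193 [[-0.0168, -0.9951, 0.0974, 0.3314], [-0.9999, 0.0166, -0.0032, 0.0187], [0.0016, -0.0975, -0.9952, 1.8558], [0.0, 0.0, 0.0, 1.0]] {}
rack [([317.0, 148.0, 97.0, 90.0], 0.66)]
cover [([326.0, 169.0, 24.0, 50.0], 0.8)]
post_top [([326.0, 168.0, 28.0, 49.0], 0.76), ([202.0, 222.0, 28.0, 22.0], 0.67)]
mat [([254.0, 180.0, 43.0, 46.0], 0.98), ([289.0, 237.0, 42.0, 42.0], 0.94), ([353.0, 216.0, 46.0, 45.0], 0.86), ([224.0, 276.0, 44.0, 50.0], 0.74), ([259.0, 183.0, 6.0, 5.0], 0.36)]
scoop [([256.0, 187.0, 21.0, 59.0], 0.8), ([204.0, 220.0, 27.0, 26.0], 0.25)]
ball1 [([326.0, 170.0, 26.0, 52.0], 0.66), ([255.0, 174.0, 9.0, 6.0], 0.46)]
jar [([409.0, 184.0, 20.0, 19.0], 0.86)]
dish [([259.0, 181.0, 5.0, 3.0], 0.7), ([204.0, 220.0, 21.0, 23.0], 0.63), ([255.0, 188.0, 23.0, 58.0], 0.59)]
brush [([464.0, 216.0, 14.0, 50.0], 0.82)]
side 45.51070758885898 318.793591701789 198.09138665484022 [[-0.9975, -0.0553, 0.0442, 0.4097], [-0.0708, 0.7564, -0.6503, 1.0471], [0.0025, -0.6518, -0.7584, 1.3897], [0.0, 0.0, 0.0, 1.0]] {}
rack [([2
[... 622 characters left out ...]
8)]
{'clock': 1.0, 'joint_pos': array([-1.18998783e+00,  2.40571541e-01,  5.00417240e-03,  1.33516751e+00,
        4.53810430e-06,  1.57080848e+00]), 'joint_vel': array([ 0.000123  ,  0.00090609,  0.00051919, -0.00054645, -0.00073806,
       -0.00187354]), 'tau': array([ 5.60818626e-04, -3.72217047e+01,  2.52696276e+01,  1.15841853e-03,
        1.32117457e-04,  4.26709175e-07]), 'eef_pos': array([ 0.18584242, -0.46419558,  0.23132229]), 'tool_rot': array([9.81928959e-01, 1.89249885e-01, 8.04301437e-06, 2.97397435e-05]), 'ft_force': array([ 0.24202591, -0.54709347,  0.78135343]), 'ft_torque': array([-0.00321513, -0.03332151, -0.02972673]), 'grasp_force': 0.0, 'grip_width': 0.0854160836036404}
```

Run:
```python
import cv2
a=cv2.imread("pics/top0.png")[95:305,180:480]; cv2.imwrite("pics/topc.png",cv2.resize(a,None,fx=2.66,fy=2.66,interpolation=cv2.INTER_CUBIC))
a=cv2.imread("pics/side0.png")[100:395,160:480]; cv2.imwrite("pics/sidec.png",cv2.resize(a,None,fx=2,fy=2,interpolation=cv2.INTER_CUBIC))
```

```text
(no output)
```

View pics/topc.png

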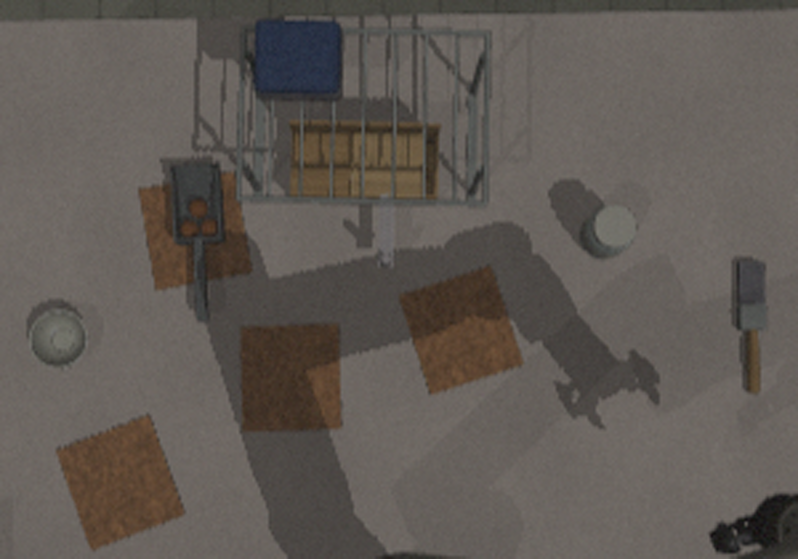

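View pics/sidec.png

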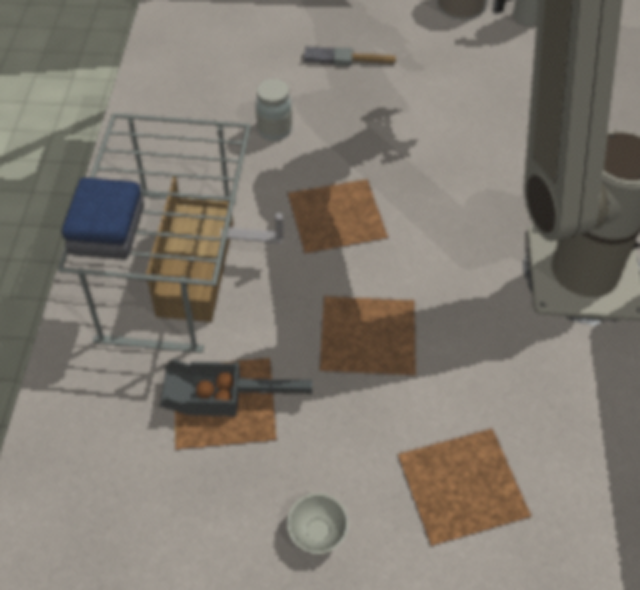

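```bash
cat > h.py <<'E'
import numpy as np
from workcell import vision
def ray(c,u,v):
    m=vision.camera_model(c); T=np.array(m["world_from_camera"]); f=200/np.tan(np.radians(m["fov_y"]/2))
    return T[:3,3],T[:3,:3]@np.array([(u-m["cx"])/f,(v-m["cy"])/f,1])
def at(c,u,v,z):
    o,d=ray(c,u,v); return np.round(o+d*(z-o[2])/d[2],4)
def proj(c,p):
    m=vision.camera_model(c); T=np.linalg.inv(np.array(m["world_from_camera"])); f=200/np.tan(np.radians(m["fov_y"]/2))
    q=T[:3,:3]@np.array(p)+T[:3,3]; return np.round([m["cx"]+f*q[0]/q[2],m["cy"]+f*q[1]/q[2]],1)
E
python3 - <<'E'
from h import *
T=lambda u,v,z:at("top",180+u/2.66,95+v/2.66,z)
S=lambda u,v,z:at("side",160+u/2,100+v/2,z)
print("T mat",*[T(u,v,.004) for u,v in[(139,189),(236,172),(252,272),(156,290)]])
print("S mat",*[S(u,v,.004) for u,v in[(271,358),(275,440),(176,448)]])
print("T shelf",*[T(u,v,.208) for u,v in[(240,201),(487,205),(490,32),(247,30)]])
print("S shelf",*[S(u,v,.208) for u,v in[(249,123),(222,278),(114,116),(58,272)]])
print("S box rim front/left",*[S(u,v,.065) for u,v in[(210,312),(157,310)]])
print("T box rim",*[T(u,v,.065) for u,v in[(291,198),(437,198)]])
print("T back wall top",*[T(u,v,.125) for u,v in[(291,123),(439,126)]])
print("post T",T(387,258,.128),"S",S(279,214,.128))
print("scoop handle end T",T(201,318,.05),"S",S(311,385,.05))
print("back wall mid T",T(197,238,.05),"S",S(239,386,.05))
print("nose T",T(190,160,.055),"S",S(165,383,.06))
print("scoop walls T",*[T(u,v,.05) for u,v in [(175,238),(223,242)]],"S",*[S(u,v,.05) for u,v in [(238,366),(237,408)]])
E
```

```text
T mat [0.6752 0.3885 0.004 ] [0.6993 0.2388 0.004 ] [0.5434 0.215  0.004 ] [0.5181 0.3621 0.004 ]
S mat [0.5429 0.2206 0.004 ] [0.5214 0.3676 0.004 ] [0.6742 0.3922 0.004 ]
T shelf [0.6183 0.2092 0.208 ] [ 0.6072 -0.1295  0.208 ] [ 0.8506 -0.1398  0.208 ] [0.8589 0.1982 0.208 ]
S shelf [ 0.6101 -0.1256  0.208 ] [0.612  0.2083 0.208 ] [ 0.849  -0.1254  0.208 ] [0.8634 0.2153 0.208 ]
S box rim front/left [0.6469 0.1769 0.065 ] [0.7352 0.1794 0.065 ]
T box rim [0.6465 0.1497 0.065 ] [ 0.6429 -0.0681  0.065 ]
T back wall top [0.746  0.1443 0.125 ] [ 0.7381 -0.0703  0.125 ]
post T [0.5461 0.0084 0.128 ] S [0.5464 0.0105 0.128 ]
scoop handle end T [0.4704 0.2865 0.05  ] S [0.4703 0.2924 0.05  ]
back wall mid T [0.5908 0.2922 0.05  ] S [0.5837 0.3024 0.05  ]
nose T [0.7086 0.3018 0.055 ] S [0.6991 0.3111 0.06  ]
scoop walls T [0.5913 0.3252 0.05  ] [0.5841 0.2533 0.05  ] S [0.5898 0.2666 0.05  ] [0.582  0.3409 0.05  ]
```

Call:
send_rows(motion="1 16.2 -8.2 0 0; 1 16.2 -8.2 0 0; 1 16.2 -8.2 0 0; 1 16.2 -8.2 0 0; 1 16.2 -8.2 0 0")

```text
clock: 1.5
eef_pos: [0.3077, -0.3252, 0.2315]
tool_rot: [0.981, 0.192, 0.0, -0.0]
ft_force: [-0.4, -1.1, 0.5]
grip_width: 0.0121
grasp_force: 0.0
```

Call:
send_rows(motion="1 16.2 -8.2 0 0; 1 16.2 -8.2 0 0; 1 16.2 -8.2 0 0; 1 16.2 -8.2 0 0; 1 16.2 -8.2 0 0")

```text
clock: 2.0
eef_pos: [0.4277, -0.1898, 0.2312]
tool_rot: [0.981, 0.192, 0.0, -0.0]
ft_force: [-0.9, -0.7, 0.2]
grip_width: -0.0006
grasp_force: 0.0
```

Call:
send_rows(motion="1 16.1 -8.2 0 0.2; 1 16.1 -8.2 0 0.407; 1 16.1 -8.2 0 0.407; 1 16.1 -8.2 0 0.407; 1 16.1 -8.2 0 0.407")

```text
clock: 2.5
eef_pos: [0.5472, -0.0536, 0.2306]
tool_rot: [1.0, -0.011, 0.0, -0.0]
ft_force: [-0.6, 0.7, -0.0]
grip_width: -0.0003
grasp_force: 0.0
```

Call:
send_rows(motion="1 0 0 5 0; 1 0 0 10 0; 1 0 0 14.3 0; 1 0 0 14.3 0")

```text
clock: 2.9
eef_pos: [0.5383, -0.057, 0.0822]
tool_rot: [1.0, -0.014, -0.007, -0.0]
ft_force: [-0.7, -0.4, 0.3]
grip_width: 0.0001
grasp_force: 0.0
```

Call:
send_rows(motion="1 0 -2.5 0 0; 1 0 -4.5 0 0; 1 0 -6 0 0; 1 0 -7.5 0 0; 1 0 -9 0 0")

```text
clock: 3.4
eef_pos: [0.5483, 0.01, 0.0902]
tool_rot: [1.0, 0.005, 0.001, -0.009]
ft_force: [-1.1, -2.3, 4.5]
grip_width: -0.0003
grasp_force: 2.2
```

Call:
send_rows(motion="1 0 -1 0 0; 1 0 -2 0 0; 1 0 -2.8 0 0; 1 0 -3.4 0 0; 1 0 -3.4 0 0")

```text
clock: 3.9
eef_pos: [0.5484, 0.0291, 0.0894]
tool_rot: [1.0, 0.018, 0.0, -0.016]
ft_force: [3.0, -1.0, 4.3]
grip_width: 0.0002
grasp_force: 2.3
```

Run:
```python
from workcell import bot, vision, boxes_of
import cv2
a=vision.camera("top")[95:305,180:480,::-1];cv2.imwrite("pics/t1.png",cv2.resize(a,None,fx=2.66,fy=2.66,interpolation=cv2.INTER_CUBIC))
```

```text
(no output)
```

View pics/t1.png

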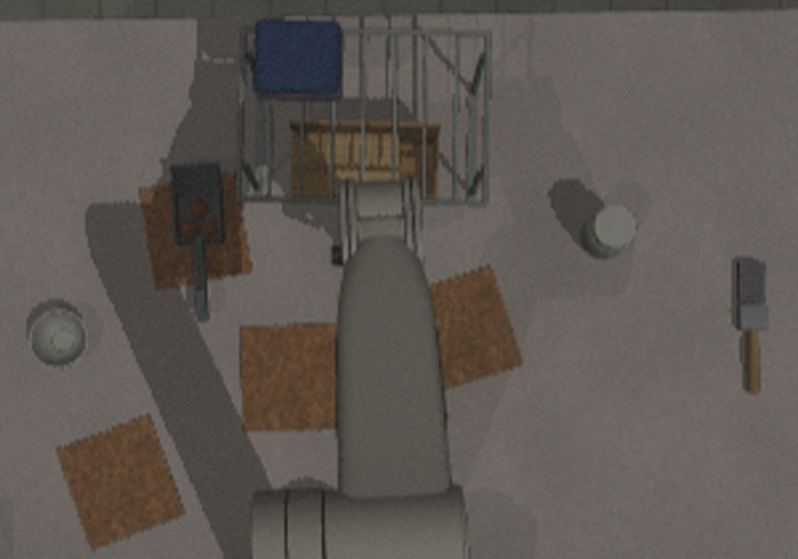

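Run:
```python
from workcell import bot, vision, boxes_of
import cv2,numpy as np
np.set_printoptions(precision=3,suppress=True)
o=bot.get_obs()
for k in o: print(k,o[k])
from scipy.spatial.transform import Rotation as R
print(R.from_quat(o["tool_rot"]).as_matrix())
a=vision.camera("side")[130:330,180:460,::-1];cv2.imwrite("pics/s1.png",cv2.resize(a,None,fx=2.8,fy=2.8,interpolation=cv2.INTER_CUBIC))
```

```text
clock 3.95
joint_pos [ 0.035  0.436 -0.102  1.031  0.033  3.141]
joint_vel [-0.003  0.001 -0.002  0.002 -0.003  0.001]
tau [  0.436 -40.537  18.99    1.182   0.109  -0.053]
eef_pos [0.548 0.029 0.089]
tool_rot [ 1.     0.018  0.    -0.016]
ft_force [ 3.36  -0.758  5.387]
ft_torque [-0.009 -0.621 -0.093]
grasp_force 2.3393218964338303
grip_width -2.871130936752116e-07
[[ 0.999  0.036 -0.   ]
 [ 0.036 -0.999  0.033]
 [ 0.001 -0.033 -0.999]]
```

View pics/s1.png

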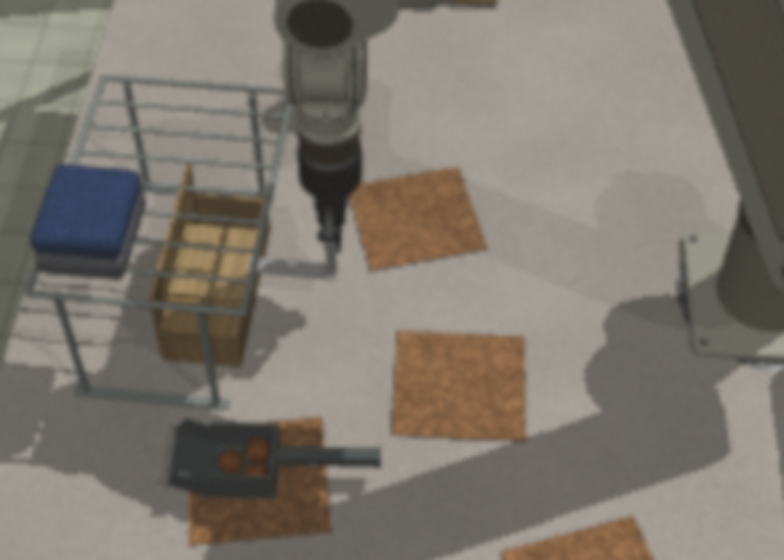

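Call:
send_rows(motion="1 0 2 -3 -.14; 1 0 3 -6 -.28; 1 0 3 -6 -.42; 1 0 3 -6 -.56; 1 0 3 -6 -.7")

```text
clock: 4.5
eef_pos: [0.5464, -0.0031, 0.1465]
tool_rot: [0.932, 0.362, 0.003, -0.017]
ft_force: [0.3, 0.3, -0.3]
grip_width: -0.0
grasp_force: 0.0
```

Call:
send_rows(motion="1 0 0 0 -.14; 1 0 0 0 -.28; 1 0 0 0 -.42; 1 0 0 0 -.56; 1 0 0 0 -.7")

```text
clock: 5.0
eef_pos: [0.5461, -0.0029, 0.146]
tool_rot: [0.751, 0.66, 0.008, -0.015]
ft_force: [-0.2, -0.7, -0.2]
grip_width: -0.0002
grasp_force: 0.0
```

Call:
send_rows(motion="1 0 0 0 -.14; 1 0 0 0 -.28; 1 0 0 0 -.42; 1 0 0 0 -.56; 1 0 0 0 -.7")

```text
clock: 5.5
eef_pos: [0.5462, -0.0029, 0.146]
tool_rot: [0.479, 0.877, 0.013, -0.011]
ft_force: [0.2, 0.2, 0.5]
grip_width: 0.0003
grasp_force: 0.0
```

Call:
send_rows(motion="1 0 0 0 -.14; 1 0 0 0 -.28; 1 0 0 0 -.42; 1 0 0 0 -.56; 1 0 0 0 -.7")

```text
clock: 6.0
eef_pos: [0.5462, -0.0029, 0.146]
tool_rot: [0.15, 0.989, 0.016, -0.006]
ft_force: [0.1, 0.2, -0.4]
grip_width: -0.0
grasp_force: 0.0
```

Call:
send_rows(motion="1 0 0 0 -.14; 1 0 0 0 -.28; 1 0 0 0 -.28; 1 0 0 0 -.28")

```text
clock: 6.4
eef_pos: [0.5472, -0.0031, 0.1467]
tool_rot: [0.014, 1.0, 0.016, -0.003]
ft_force: [-0.3, -0.3, -0.6]
grip_width: 0.0
grasp_force: 0.0
```

Call:
send_rows(motion="1 0 0 3 0; 1 0 0 5.7 0; 1 0 0 5.7 0")

```text
clock: 6.7
eef_pos: [0.5445, -0.0013, 0.0869]
tool_rot: [0.014, 1.0, 0.016, -0.006]
ft_force: [-1.3, 0.7, 0.8]
grip_width: -0.0
grasp_force: 0.0
```

Call:
send_rows(motion="1 0 1.5 0 0; 1 0 3 0 0; 1 0 4.5 0 0; 1 0 6 0 0; 1 0 6.8 0 0")

```text
clock: 7.2
eef_pos: [0.5511, 0.0684, 0.0941]
tool_rot: [0.012, 1.0, 0.016, 0.0]
ft_force: [1.6, -2.4, -0.2]
grip_width: 0.0001
grasp_force: 1.0
```

Call:
send_rows(motion="1 0 0.4 0 0; 1 0 0.8 0 0; 1 0 1.1 0 0; 1 0 1.3 0 0; 1 0 1.3 0 0")

```text
clock: 7.7
eef_pos: [0.5505, 0.0796, 0.0936]
tool_rot: [0.013, 1.0, 0.016, -0.001]
ft_force: [0.7, 0.3, -0.5]
grip_width: 0.0
grasp_force: 0.1
```

Call:
send_rows(motion="1 0 0.3 0 0; 1 0 0.6 0 0; 1 0 0.6 0 0")

```text
clock: 8.0
eef_pos: [0.5504, 0.0821, 0.0936]
tool_rot: [0.014, 1.0, 0.012, -0.001]
ft_force: [-0.1, -10.7, 1.2]
grip_width: 0.0003
grasp_force: 5.1
```

Call:
send_rows(motion="1 0 0.3 0 0; 1 0 0.5 0 0; 1 0 0.5 0 0")

```text
clock: 8.3
eef_pos: [0.5504, 0.0823, 0.0937]
tool_rot: [0.016, 1.0, 0.008, -0.001]
ft_force: [-1.5, -22.9, 3.4]
grip_width: -0.0
grasp_force: 11.4
```

Run:
```python
from workcell import bot, vision, boxes_of
import cv2,numpy as np
print(bot.get_obs()["ft_force"])
for c in("side","top"):
    vision.camera(c); print([(np.round(d["rect"],1).tolist(),round(d["conf"],2)) for d in boxes_of(c,"cover")[:3]])
```

```text
[ -1.48884617 -22.92527818   3.41814251]
[([268.2, 235.2, 60.6, 27.8], 0.69)]
[([303.3, 151.6, 26.0, 16.6], 0.64), ([317.1, 138.0, 99.1, 68.2], 0.25)]
```

Call:
send_rows(motion="1 0 -1.5 0 0; 1 0 -1.5 -5 0; 1 0 -1.5 -10.5 0; 1 0 -1.5 -10.5 0")

```text
clock: 8.9
eef_pos: [0.5543, 0.0726, 0.2053]
tool_rot: [0.013, 1.0, 0.018, 0.005]
ft_force: [0.7, -0.1, 0.3]
grip_width: 0.0001
grasp_force: 0.0
```

Call:
send_rows(motion="-1 1 4.5 0 0; -1 2 9 0 0; -1 3 13.5 0 0; -1 4 18 0 0; -1 4.7 22.4 0 -.105")

```text
clock: 9.4
eef_pos: [0.5082, 0.2991, 0.2053]
tool_rot: [-0.041, 0.999, 0.016, -0.001]
ft_force: [0.3, 0.4, 0.3]
grip_width: 0.0724
grasp_force: 0.0
```

Call:
send_rows(motion="-1 0 0 4 0; -1 0 0 7 0; -1 0 0 7 0; -1 0 0 7 0")

```text
clock: 9.8
eef_pos: [0.5088, 0.2993, 0.1353]
tool_rot: [-0.039, 0.999, 0.016, -0.001]
ft_force: [0.0, 0.7, -0.5]
grip_width: 0.0851
grasp_force: 0.0
```

Run:
```python
from workcell import bot, vision, boxes_of
import cv2,numpy as np
o=bot.get_obs();print(o["eef_pos"],o["tool_rot"],o["joint_pos"])
a=vision.camera("top")[95:305,180:480,::-1];cv2.imwrite("pics/tt.png",a)
a=vision.camera("top")[120:240,200:360,::-1];b=vision.camera("side")[190:340,200:400,::-1]
a=cv2.resize(a,(800,600),interpolation=cv2.INTER_CUBIC)[:, :];b=cv2.resize(b,(400,300),interpolation=cv2.INTER_CUBIC)
a=cv2.resize(a,(400,300)); 
cv2.imwrite("pics/g1.png",np.vstack([cv2.resize(a,(400,300)),b]))
```

```text
[0.50881849 0.2992864  0.13533216] [-0.03944457  0.99909506  0.01586301 -0.0012422 ] [0.51662215 0.46317111 0.07166729 1.16692483 0.02932375 0.4378839 ]
```

View pics/g1.png

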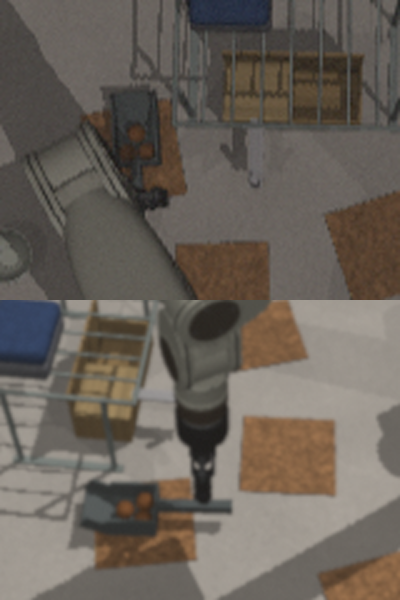

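Call:
send_rows(motion="-1 0 -0.6 4 0; -1 0 -0.6 8 0; -1 0 -0.6 11.3 0; -1 0 -0.6 11.3 0; 0.4 0 -0.6 11.3 0")

```text
clock: 10.45
eef_pos: [0.5107, 0.2971, 0.024]
tool_rot: [-0.039, 0.999, 0.016, 0.0]
ft_force: [0.6, -0.8, 1.1]
grip_width: 0.0733
grasp_force: 0.0
```

Call:
send_rows(motion=".64 0 0 0 0; .64 0 0 0 0; .64 0 0 0 0; .64 0 0 0 0; .64 0 0 0 0")

```text
clock: 10.95
eef_pos: [0.5102, 0.2968, 0.0234]
tool_rot: [-0.039, 0.999, 0.016, 0.0]
ft_force: [0.1, -1.4, 3.6]
grip_width: 0.0161
grasp_force: 24.2
```

Call:
send_rows(motion=".68 0 0 0 0; .68 0 0 0 0; .68 0 0 0 0; .68 0 0 0 0")

```text
clock: 11.35
eef_pos: [0.51, 0.2966, 0.0234]
tool_rot: [-0.039, 0.999, 0.016, 0.0]
ft_force: [-1.3, -2.2, 4.9]
grip_width: 0.0147
grasp_force: 57.6
```

Call:
send_rows(motion="1 0 0 0 0; 1 0 0 0 0; 1 0 0 0 0")

```text
clock: 11.65
eef_pos: [0.5101, 0.2966, 0.0234]
tool_rot: [-0.039, 0.999, 0.016, 0.0]
ft_force: [-2.1, -2.0, 6.4]
grip_width: 0.0152
grasp_force: 57.6
```

Call:
send_rows(motion="1 0 0 -2 0; 1 0 0 -5 0; 1 0 0 -9 0; 1 0 0 -13.7 0; 1 0 0 -13.7 0")

```text
clock: 12.15
eef_pos: [0.5138, 0.295, 0.1668]
tool_rot: [-0.04, 0.999, 0.019, 0.006]
ft_force: [1.2, 1.0, -1.6]
grip_width: 0.0153
grasp_force: 58.6
```

Call:
send_rows(motion="1 2 0 0 0; 1 5 0 0 0; 1 8.5 0 0 0; 1 11.5 0 0 0; 1 12.5 0 0 0")

```text
clock: 12.65
eef_pos: [0.3817, 0.2819, 0.1582]
tool_rot: [-0.04, 0.999, 0.015, -0.002]
ft_force: [1.0, 0.2, -1.6]
grip_width: 0.0151
grasp_force: 58.7
```

Run:
```python
from h import *
from workcell import bot, vision, boxes_of
import cv2
o=bot.get_obs();print(o["eef_pos"],o["tool_rot"],o["ft_force"])
print("post",at("top",301.6,192.8,.128))
b=vision.camera("side")[170:370,180:440,::-1];cv2.imwrite("pics/l1.png",cv2.resize(b,None,fx=2.5,fy=2.5,interpolation=cv2.INTER_CUBIC))
```

```text
[0.38172114 0.28185647 0.15818349] [-0.04018945  0.99907213  0.01532541 -0.00219673] [ 1.00060264  0.15765478 -1.63585065]
post [0.5446 0.0995 0.128 ]
```

View pics/l1.png

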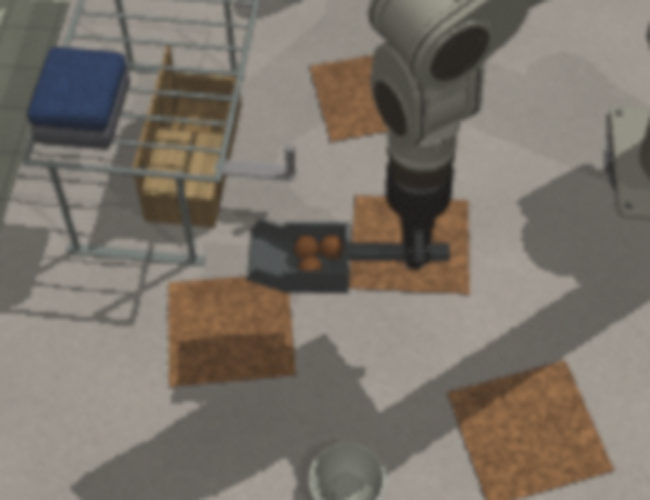

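Call:
send_rows(motion="1 0.2 -2 0 0; 1 0.4 -6 0 0; 1 0.7 -10 0 0; 1 0.9 -13.5 0 0; 1 1 -14.5 0 0")

```text
clock: 13.2
eef_pos: [0.3873, 0.1349, 0.1543]
tool_rot: [-0.037, 0.999, 0.015, -0.0]
ft_force: [-0.4, 0.2, -1.0]
grip_width: 0.0148
grasp_force: 59.3
```

Call:
send_rows(motion="1 0.2 -2 0 0; 1 0.4 -6 0 0.05; 1 0.7 -10 0 0.11; 1 0.9 -13.5 0 0.11; 1 1 -14.5 0 0.11")

```text
clock: 13.7
eef_pos: [0.3893, -0.0102, 0.15]
tool_rot: [0.018, 1.0, 0.016, -0.001]
ft_force: [-0.8, -0.1, -1.3]
grip_width: 0.0146
grasp_force: 59.4
```

Run:
```python
from h import *
from workcell import bot, vision, boxes_of
import cv2
o=bot.get_obs();print(o["eef_pos"],o["tool_rot"],o["ft_force"],o["ft_torque"])
b=vision.camera("side")[130:330,180:440,::-1];cv2.imwrite("pics/l2.png",cv2.resize(b,None,fx=2.5,fy=2.5,interpolation=cv2.INTER_CUBIC))
```

```text
[ 0.38925971 -0.01018988  0.14995807] [ 1.75508271e-02  9.99723108e-01  1.56600219e-02 -6.63572719e-04] [-0.82040117 -0.11169596 -1.25241278] [-0.00626165  0.15830328  0.00656988]
```

Call:
send_rows(motion="1 -1.5 0.1 -0.9 0; 1 -5 0.3 -0.9 0; 1 -9 0.4 -0.9 0; 1 -13 0.6 -0.9 0; 1 -15.5 0.7 -0.9 0")

```text
clock: 14.25
eef_pos: [0.5469, -0.0042, 0.1585]
tool_rot: [0.015, 1.0, 0.016, -0.0]
ft_force: [0.6, -0.4, -0.7]
grip_width: 0.0151
grasp_force: 59.3
```

Call:
send_rows(motion=".66 0 0 0 0; .65 0 0 0 0; .64 0 0 0 0; .64 0 0 0 0")

```text
clock: 14.65
eef_pos: [0.5425, -0.0055, 0.159]
tool_rot: [0.015, 1.0, 0.016, -0.001]
ft_force: [0.3, 1.2, -2.0]
grip_width: 0.0156
grasp_force: 29.5
```

Run:
```python
from h import *
from workcell import bot, vision, boxes_of
import cv2
o=bot.get_obs();print(o["eef_pos"],o["tool_rot"],o["ft_force"],o["ft_torque"])
b=vision.camera("side")[130:330,180:440,::-1];cv2.imwrite("pics/l3.png",cv2.resize(b,None,fx=2.5,fy=2.5,interpolation=cv2.INTER_CUBIC))
```

```text
[ 0.54245794 -0.00545408  0.15896944] [ 0.01536812  0.99975183  0.01606867 -0.00137502] [ 0.32440513  1.21562432 -2.02449188] [-0.01391893  0.1810306   0.03617136]
```

View pics/l3.png

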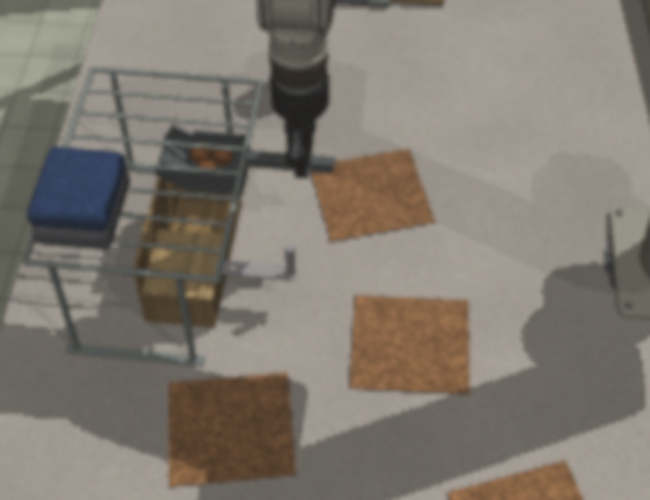

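Call:
send_rows(motion=".635 0 0 0 0; .635 0 0 0 0; .63 0 0 0 0; .63 0 0 0 0")

```text
clock: 15.1
eef_pos: [0.5435, -0.006, 0.1592]
tool_rot: [0.016, 1.0, 0.016, -0.001]
ft_force: [0.1, 0.6, -1.1]
grip_width: 0.0159
grasp_force: 9.0
```

Run:
```python
from workcell import bot
o=bot.get_obs();print(o["ft_force"],o["ft_torque"],o["grasp_force"],o["grip_width"])
```

```text
[ 0.11428832  0.63521582 -1.06618221] [-0.032922    0.05048885 -0.01725175] 9.03808906674385 0.015881665949164504
```

Call:
send_rows(motion=".66 0 0 0 0; .66 0 0 0 0; .66 0 0 0 0")

```text
clock: 15.4
eef_pos: [0.5434, -0.0059, 0.1589]
tool_rot: [0.016, 1.0, 0.016, -0.001]
ft_force: [-0.6, -0.1, -1.2]
grip_width: 0.0151
grasp_force: 37.8
```

Run:
```python
from workcell import bot, vision, boxes_of
import cv2,numpy as np
o=bot.get_obs();print(o["ft_force"],o["ft_torque"],o["grasp_force"])
b=vision.camera("side")[130:330,180:440,::-1];t=vision.camera("top")[120:240,250:390,::-1]
for c in("side","top"):print([(np.round(d["rect"]).tolist(),round(d["conf"],2)) for d in boxes_of(c,"ball1")[:5]])
b=cv2.resize(b[:120,:140],(490,420),interpolation=cv2.INTER_CUBIC);t=cv2.resize(t,(308,264),interpolation=cv2.INTER_CUBIC)
cv2.imwrite("pics/p1.png",np.hstack([b,cv2.copyMakeBorder(t,0,156,0,0,0)]))
```

```text
[-0.62084252 -0.10962109 -1.23205443] [ 0.00574411  0.10259333 -0.00638521] 37.83835709095001
[]
[([318.0, 149.0, 92.0, 98.0], 0.44)]
```

View pics/p1.png

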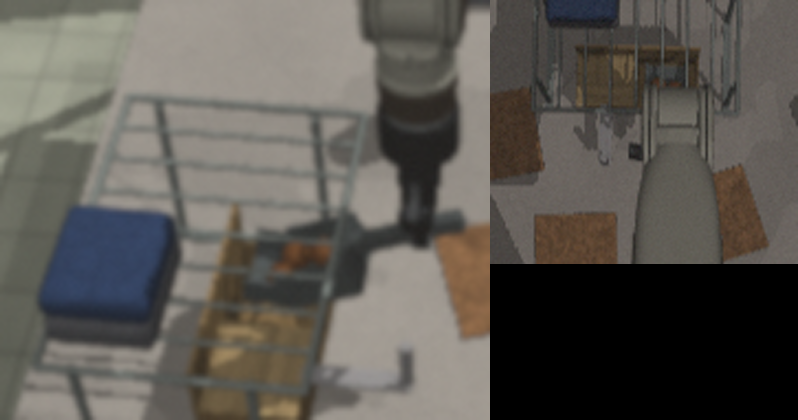

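Call:
send_rows(motion=".66 0 0 -1.2 0; .66 0 0 -2.4 0; .66 0 0 -3.3 0; .66 0 0 -3.3 0")

```text
clock: 16.0
eef_pos: [0.545, -0.007, 0.1945]
tool_rot: [0.016, 1.0, 0.016, 0.001]
ft_force: [-0.3, 0.4, -1.6]
grip_width: 0.0153
grasp_force: 37.9
```

Call:
send_rows(motion=".635 0 0 0 0; .63 0 0 0 0; .63 0 0 0 0; .63 0 0 0 0")

```text
clock: 16.4
eef_pos: [0.5431, -0.0069, 0.1914]
tool_rot: [0.016, 1.0, 0.016, -0.002]
ft_force: [0.2, -0.3, -1.1]
grip_width: 0.0157
grasp_force: 9.6
```

Call:
send_rows(motion=".66 0 0 0 0; .66 0 0 0 0; .66 0 0 0 0")

```text
clock: 16.7
eef_pos: [0.5434, -0.0069, 0.1918]
tool_rot: [0.016, 1.0, 0.016, -0.001]
ft_force: [0.3, -0.1, -0.8]
grip_width: 0.0156
grasp_force: 39.1
```

Run:
```python
from workcell import bot, vision, boxes_of
import cv2,numpy as np
o=bot.get_obs();print(o["ft_force"],o["ft_torque"],o["grasp_force"])
b=vision.camera("side")[130:250,180:320];cv2.imwrite("pics/p2.png",b[:,:,::-1])
p=cv2.imread("pics/l3.png")
def blob(im):
    h=cv2.cvtColor(im,cv2.COLOR_RGB2HSV); m=((h[...,0]<14)&(h[...,1]>110)&(h[...,2]>50)).astype(np.uint8)
    n,l,s,c=cv2.connectedComponentsWithStats(m); return [(s[i,4],c[i].round(0).tolist()) for i in range(1,n) if s[i,4]>4]
print(blob(b)); print(blob(cv2.resize(p,(260,200))[:120,:140,::-1]))
```

```text
[ 0.3415868  -0.13097243 -0.7683383 ] [ 0.0306789   0.08680527 -0.03615824] 39.08141076564789
[(np.int32(70), [85.0, 74.0]), (np.int32(6), [129.0, 79.0]), (np.int32(13), [82.0, 81.0])]
[(np.int32(71), [84.0, 63.0]), (np.int32(10), [132.0, 74.0]), (np.int32(6), [129.0, 82.0])]
```

Run:
```python
from h import *
import cv2
for p in [(.694,-.011,.02),(.67,-.011,.02),(.72,-.011,.02),(.694,.02,.02),(.65,-.011,.1),(.544,-.006,.211)]: print(p,proj("side",p)-[180,130])
a=cv2.imread("pics/p2.png"); cv2.imwrite("pics/p2b.png",cv2.resize(a,(700,600),interpolation=cv2.INTER_CUBIC))
```

```text
(0.694, -0.011, 0.02) [80.6 89.1]
(0.67, -0.011, 0.02) [87.2 89.5]
(0.72, -0.011, 0.02) [73.6 88.7]
(0.694, 0.02, 0.02) [79.3 95.8]
(0.65, -0.011, 0.1) [91.  75.7]
(0.544, -0.006, 0.211) [120.   57.3]
```

View pics/p2b.png

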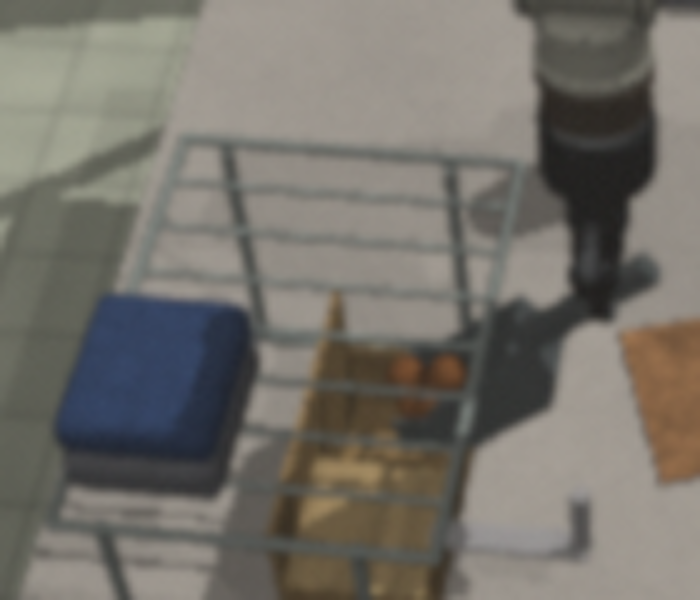

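Run:
```python
from h import *
for th in range(20,56,5):
    t=np.radians(th);c,s=np.cos(t),np.sin(t)
    P=lambda x,y,z:(proj("side",(.544+(x+.121)*c+(z-.036)*s,-.007+y,.211-(x+.121)*s+(z-.036)*c))-[180,130])*5
    print(th,"lipL",P(.077,.034,.029),"lipR",P(.077,-.034,.029),"baseL rear top",P(-.041,.036,.046),"rear bot",P(-.041,.036,0),"end",P(-.161,0,.046),"ball",P(.04,0,.022))
```

```text
20 lipL [330.5 380.5] lipR [347. 306.] baseL rear top [477.5 337.5] rear bot [505.  380.5] end [651.  264.5] ball [391.5 340. ]
25 lipL [343.5 396. ] lipR [359.5 321.5] baseL rear top [481.  344.5] rear bot [513.5 386. ] end [647.5 261.5] ball [402.5 352.5]
30 lipL [358. 410.] lipR [373.5 336. ] baseL rear top [485.5 351. ] rear bot [522.5 391. ] end [644.  258.5] ball [414.5 364. ]
35 lipL [374. 424.] lipR [389. 350.] baseL rear top [490.5 357.5] rear bot [532.5 395.5] end [640. 256.] ball [428. 375.]
40 lipL [391.5 436.5] lipR [406.  362.5] baseL rear top [496.  363.5] rear bot [542.5 399. ] end [635.5 253.5] ball [443.  385.5]
45 lipL [410.  448.5] lipR [424.  374.5] baseL rear top [503.  369.5] rear bot [553.  402.5] end [631. 251.] ball [458.5 394.5]
50 lipL [430.  459.5] lipR [443.5 385.5] baseL rear top [510. 375.] rear bot [563.5 405.5] end [626. 249.] ball [475.  403.5]
55 lipL [451. 469.] lipR [463.5 395.5] baseL rear top [517.5 380. ] rear bot [574.5 407.5] end [621. 247.] ball [492.5 411. ]
```

Call:
send_rows(motion=".63 0 0 0 0; .626 0 0 0 0; .626 0 0 0 0; .66 0 0 0 0; .66 0 0 0 0")

```text
clock: 17.25
eef_pos: [0.5436, -0.0069, 0.1921]
tool_rot: [0.016, 1.0, 0.016, -0.001]
ft_force: [-0.0, 0.6, -0.1]
grip_width: 0.0149
grasp_force: 39.4
```

```bash
cat > look.py <<'E'
from workcell import bot, vision, boxes_of
import cv2,numpy as np,sys
o=bot.get_obs();print(o["ft_force"],o["ft_torque"],o["grasp_force"])
b=vision.camera("side")[130:250,180:320];cv2.imwrite("pics/%s.png"%sys.argv[1],b[:,:,::-1])
h=cv2.cvtColor(b,cv2.COLOR_RGB2HSV); m=((h[...,0]<14)&(h[...,1]>110)&(h[...,2]>50)).astype(np.uint8)
n,l,s,c=cv2.connectedComponentsWithStats(m); print([(s[i,4],(c[i]*5).round(0).tolist()) for i in range(1,n) if s[i,4]>4])
d=cv2.resize((b.max(2)<70).astype(np.uint8)*255,None,fx=1,fy=1)  # dark scoop
for r in range(56,96,2): print(r*5,"".join("o" if m[r,k] else "#" if b[r,k].max()<75 else "." for k in range(60,140)))
E
python3 look.py q1
```

```text
[-0.02724275  0.62780108 -0.10130364] [-0.09717539 -0.06365044  0.03261826] 39.42151129245758
[(np.int32(27), [361.0, 421.0])]
280 ......................................................################..........
290 .......................................................###########..............
300 ......................................................#########.................
310 ..........................................####....############..................
320 ......................................###################.......................
330 .................................##..#################..........................
340 .....................................################................o......o...
350 ..............................#####.###############........................o....
360 .........##########################.##############....................oo........
370 .........###.######################.###############....................oo.o..o..
380 ................##################.#################..........................oo
390 .........##.................#......################.............................
400 ....#....##..............#######...################...................o.........
410 ....#....#.o.o.............#####...##############...............................
420 ....#....ooooooo......##..#####....###########........................o.........
430 ........#..ooooo....###########...########............................o.........
440 ....#.................#########..######......................................o..
450 ......................########..###.............................................
460 ...........................##...#...............................................
470 ...............................##........................................o...o..
```

Call:
send_rows(motion="1 0 0 -1 0; 1 0 0 -2 0; 1 0 0 -2 0; 1 0 0 -2 0")

```text
clock: 17.7
eef_pos: [0.5439, -0.0076, 0.2126]
tool_rot: [0.016, 1.0, 0.016, -0.0]
ft_force: [1.0, -0.3, -0.9]
grip_width: 0.015
grasp_force: 58.9
```

```bash
python3 look.py q2 | head -22
```

```text
[ 1.01990811 -0.28154564 -0.89114688] [-0.06549601  0.07323804 -0.00512198] 58.90326261520386
[(np.int32(26), [363.0, 421.0]), (np.int32(5), [678.0, 441.0])]
280 .....................................................##########.................
290 .........................................####.....############..................
300 .......................................#################........................
310 .................................####.################..........................
320 ................................#####.##############............................
330 ...............................#####.#############.........................o....
340 ............................######...#############..........................o...
350 ........................###########..##############.....................o.......
360 .........##########################.###############............................o
370 .........###..####################..###############.............................
380 .................#################.###############..............................
390 .........##..................###...##############...............................
400 ....#....##...........###.######...##########...............................o...
410 ....#....#.ooo......############...#######...........................o..........
420 ....#.....oooooo....###########....####..................................o......
430 ........#..ooooo.....##########.................................................
440 ....#.....................................................................o.o...
450 ................................#..............................................o
460 ...........................##...#........................................o.o....
470 ...............................##..........................................o....
```

Call:
send_rows(motion="1 2 0 0 0; 1 5 0 0 0; 1 9 0 0 0; 1 13 0 0 0; 1 16 0 0 0")

```text
clock: 18.25
eef_pos: [0.3807, -0.0025, 0.2117]
tool_rot: [0.016, 1.0, 0.016, -0.002]
ft_force: [0.3, -0.0, -1.4]
grip_width: 0.0151
grasp_force: 58.8
```

```bash
python3 look.py q3 | head -2
python3 - <<'E'
from h import *
from workcell import vision, boxes_of,bot
import cv2
b=vision.camera("side")[110:310,180:340,::-1];t=vision.camera("top")[120:240,250:390,::-1]
for c in("side","top"):print([(np.round(d["rect"]).tolist(),round(d["conf"],2)) for d in boxes_of(c,"ball1")[:5]])
b=cv2.resize(b,(480,600),interpolation=cv2.INTER_CUBIC);t=cv2.resize(t,(308,264),interpolation=cv2.INTER_CUBIC)
cv2.imwrite("pics/last.png",np.hstack([b,cv2.copyMakeBorder(t,0,336,0,0,0)]))
o=bot.get_obs();print(o["eef_pos"],o["tool_rot"])
E
```

```text
[ 0.3304101  -0.04080167 -1.38533669] [-0.02179722  0.06076145 -0.02210437] 58.847758769989014
[(np.int32(5), [643.0, 393.0]), (np.int32(18), [362.0, 419.0]), (np.int32(7), [436.0, 431.0])]
[]
[([462.0, 218.0, 14.0, 50.0], 0.75), ([255.0, 181.0, 43.0, 45.0], 0.68), ([335.0, 154.0, 10.0, 5.0], 0.42)]
[ 0.38434204 -0.00261747  0.212598  ] [ 1.56082174e-02  9.99750733e-01  1.59626845e-02 -2.19830425e-04]
```

View pics/last.png

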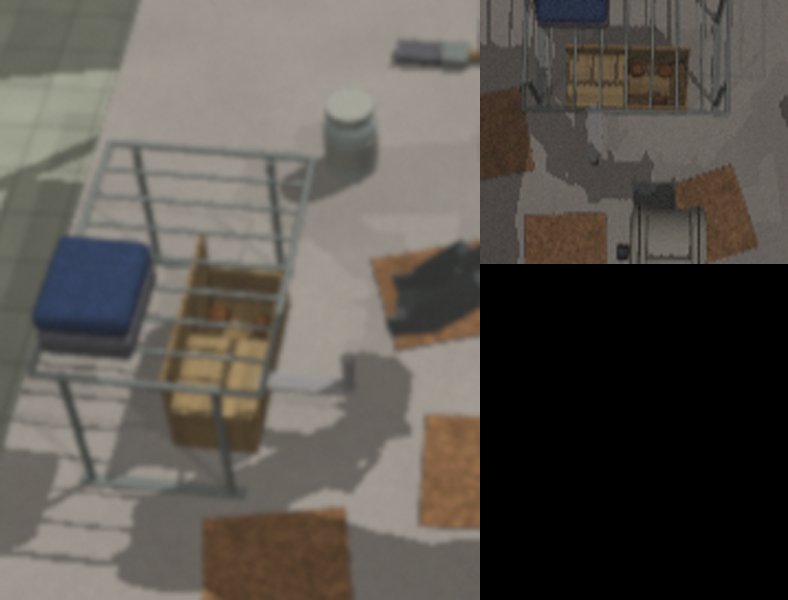

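Call:
send_rows(motion="1 2 0.5 0 0; 1 2.5 3 0 0; 1 2.5 7 0 0; 1 2.5 11 0 0; 1 2.5 15 0 0")

```text
clock: 19.0
eef_pos: [0.3646, 0.1499, 0.2173]
tool_rot: [0.016, 1.0, 0.016, -0.001]
ft_force: [1.5, 0.1, -0.9]
grip_width: 0.0151
grasp_force: 58.9
```

Call:
send_rows(motion="1 0 4 0 0; 1 0 8 0 0; 1 0 12 0 0; 1 0 15.1 0 -.05; 1 0 15.1 0 -.1")

```text
clock: 19.5
eef_pos: [0.3693, 0.3036, 0.2214]
tool_rot: [-0.038, 0.999, 0.017, 0.0]
ft_force: [0.2, -0.5, -0.6]
grip_width: 0.0151
grasp_force: 59.1
```

```bash
cat > to.py <<'E'
import sys,numpy as np
from workcell import bot
from scipy.spatial.transform import Rotation as R
o=bot.get_obs();M=R.from_quat(o["tool_rot"]).as_matrix();a=list(map(float,sys.argv[1:]))
print(o["eef_pos"],"yaw",np.degrees(np.arctan2(M[1,0],M[0,0])))
for i in range(0,len(a),3): print(np.round(100*M.T@(np.array(a[i:i+3])-o["eef_pos"]),1))
E
python3 to.py .558 .2994 .18  .535 .2978 .102  .518 .2966 .0836  .503 .2956 .060 .492 .2948 .0345 .488 .2945 .022
```

```text
[0.36925552 0.30362272 0.22141038] yaw -175.6777109893104
[-18.8  -2.    4.1]
[-16.5  -2.2  11.9]
[-14.8  -2.3  13.7]
[-13.3  -2.4  16.1]
[-12.1  -2.4  18.6]
[-11.7  -2.5  19.9]
```

Call:
send_rows(motion="1 -4 -0.4 0.5 0; 1 -8.5 -0.9 1.5 0; 1 -13 -1.4 2.5 0; 1 -17 -1.8 3.5 0; 1 -18.8 -2 4.1 0")

```text
clock: 20.0
eef_pos: [0.5609, 0.293, 0.1776]
tool_rot: [-0.033, 0.999, 0.016, -0.0]
ft_force: [-0.4, -0.5, 0.1]
grip_width: 0.0151
grasp_force: 59.1
```

Call:
send_rows(motion=".65 0.6 0 2 0; .65 1.2 -0.1 4 0; .65 1.8 -0.2 6 0; .65 2.3 -0.2 7.8 0; .65 2.3 -0.2 7.8 0")

```text
clock: 20.5
eef_pos: [0.5332, 0.2926, 0.1001]
tool_rot: [-0.035, 0.999, 0.016, -0.002]
ft_force: [-0.1, 1.3, -0.1]
grip_width: 0.0153
grasp_force: 47.4
```

Call:
send_rows(motion=".645 0.9 -0.1 0.9 0; .645 1.7 -0.1 1.8 0; .645 2.5 -0.2 3 0; .645 3.2 -0.2 4.2 0; .645 3.2 -0.2 4.2 0")

```text
clock: 21.0
eef_pos: [0.5024, 0.2901, 0.0594]
tool_rot: [-0.035, 0.999, 0.016, -0.0]
ft_force: [-1.1, 0.9, 2.1]
grip_width: 0.0151
grasp_force: 37.7
```

```bash
python3 to.py .488 .2945 .022; python3 -c "
from workcell import bot
o=bot.get_obs();print(o['ft_force'],o['ft_torque'])"
```

```text
[0.50242598 0.29007478 0.05944126] yaw -175.98983939935002
[1.4 0.4 3.8]
[-1.12565207  0.87435024  2.14407309] [ 0.36897565 -0.08630838  0.19622124]
```

Light contact force; continue down to level.

Call:
send_rows(motion=".64 0.5 0.1 1.2 0; .64 1 0.2 2.3 0; .64 1.3 0.3 3.2 0; .64 1.4 0.4 3.7 0; .64 1.4 0.4 3.7 0")

```text
clock: 21.5
eef_pos: [0.4875, 0.293, 0.0228]
tool_rot: [-0.034, 0.999, 0.015, -0.001]
ft_force: [-0.2, -1.6, 2.3]
grip_width: 0.0154
grasp_force: 28.5
```

Call:
send_rows(motion=".63 0 0 0 0; .63 0 0 0.1 0; .625 0 0 0.1 0; .625 0 0 0.1 0")

```text
clock: 21.9
eef_pos: [0.4873, 0.2936, 0.0225]
tool_rot: [-0.035, 0.999, 0.016, -0.001]
ft_force: [-1.7, -0.3, 1.2]
grip_width: 0.016
grasp_force: 4.6
```

Run:
```python
from h import *
from workcell import bot,vision,boxes_of
import cv2
o=bot.get_obs();print(o['eef_pos'],o['ft_force'],o['ft_torque'])
for c in("side","top"):
    im=vision.camera(c);cv2.imwrite(f"pics/e_{c}.png",im[:,:,::-1])
    for t in("scoop","mat"):print(c,t,[(np.round(d["rect"],1).tolist(),round(d["conf"],2)) for d in boxes_of(c,t)[:4]])
im=cv2.imread("pics/e_side.png");g=im.max(2)
for r in range(270,326,2): print(r,"".join("#" if g[r,k]<78 else "." for k in range(230,330)))
for p in[(.488,.2945,.05),(.45,.2915,.05),(.686,.308,.033)]:print(proj("side",p))
```

```text
[0.48732902 0.29359202 0.02252672] [-1.66394852 -0.3126191   1.2084962 ] [-0.12452442  0.34256254 -0.01687728]
side scoop [([281.5, 297.4, 79.4, 29.6], 0.93), ([321.2, 362.2, 26.9, 30.3], 0.67), ([237.7, 216.4, 100.9, 118.4], 0.19)]
side mat [([393.2, 344.7, 63.7, 59.0], 0.67), ([273.1, 300.6, 55.1, 50.3], 0.61), ([344.2, 269.6, 51.1, 41.2], 0.57)]
top scoop [([253.8, 180.6, 19.7, 26.4], 0.84)]
top mat [([223.8, 276.8, 45.5, 50.3], 0.86), ([288.1, 233.4, 40.5, 39.7], 0.8), ([254.2, 178.1, 44.4, 40.4], 0.74), ([351.6, 215.6, 47.7, 45.5], 0.56)]
270 ....................................................................########################........
272 ....................................................................########################........
274 ....................................................................########################........
276 ....................................................................########################........
278 .....................................................................######################.........
280 .....................
[... 1731 characters left out ...]
............................
314 ....................................................................................................
316 ....................................................................................................
318 ....................................................................................................
320 ....................................................................................................
322 ....................................................................................................
324 ....................................................................................................
[309.9 292.7]
[321.9 292.7]
[247.7 295.2]
```

Call:
send_rows(motion=".5 0 0 0 0; .2 0 0 0 0; -.4 0 0 0 0; -.4 0 0 0 0; -.4 0 0 0 0")

```text
clock: 22.7
eef_pos: [0.4879, 0.2935, 0.0225]
tool_rot: [-0.034, 0.999, 0.016, -0.0]
ft_force: [0.5, 0.8, -0.7]
grip_width: 0.0598
grasp_force: 0.0
```

Call:
send_rows(motion="-.4 0 0 -2 0; -.4 0 0 -5 0; -.4 0 0 -9 0; -.4 0 0 -13 0; -.4 0 0 -17 0")

```text
clock: 23.2
eef_pos: [0.4878, 0.2878, 0.1939]
tool_rot: [-0.034, 0.999, 0.016, -0.0]
ft_force: [0.7, 0.0, -0.3]
grip_width: 0.0599
grasp_force: 0.0
```

Call:
send_rows(motion="1 2 0 0 0; 1 5 0 0 0; 1 9 0 0 0; 1 12 0 0 0; 1 12 0 0 0")

```text
clock: 23.7
eef_pos: [0.3647, 0.2788, 0.1923]
tool_rot: [-0.036, 0.999, 0.016, -0.001]
ft_force: [0.9, 1.3, 0.6]
grip_width: -0.0002
grasp_force: 0.0
```

```bash
python3 - <<'E'
from h import *
from workcell import bot,vision,boxes_of
import cv2
for c in("side","top"):
    im=vision.camera(c);cv2.imwrite(f"pics/f_{c}.png",im[:,:,::-1])
    for t in("scoop","mat","cover"):print(c,t,[(np.round(d["rect"],1).tolist(),round(d["conf"],2)) for d in boxes_of(c,t)[:4]])
g=cv2.imread("pics/f_side.png").max(2)
for r in range(276,330,2): print(r,"".join("#" if g[r,k]<78 else "." for k in range(230,330)))
g=cv2.imread("pics/f_top.png").max(2)
for r in range(150,222,2): print(r,"".join("#" if g[r,k]<70 else "." for k in range(225,285)))
E
python3 to.py .50 .17 .20 .545 .17 .10
```

```text
side scoop [([283.1, 296.2, 72.4, 24.6], 0.92)]
side mat [([323.2, 209.1, 38.1, 32.0], 0.8), ([274.1, 302.9, 51.3, 46.0], 0.61), ([344.9, 268.4, 50.5, 38.9], 0.6)]
side cover [([267.9, 235.4, 60.6, 24.7], 0.85)]
top scoop [([252.8, 193.2, 19.2, 54.5], 0.93)]
top mat [([221.6, 278.8, 45.3, 44.4], 0.76), ([252.1, 182.1, 41.5, 43.2], 0.72), ([349.5, 217.6, 47.2, 45.7], 0.63), ([286.9, 234.8, 39.2, 42.0], 0.57)]
top cover [([303.0, 167.9, 24.3, 48.0], 0.86)]
276 ....................................................................................................
278 ....................................................................................................
280 ....................................................................................................
282 ....................................................................................................
284 ....................########...#######################..............................................
286 ...................####################################.............................................
288 .......
[... 3931 characters left out ...]
.................
204 ...........................####.............................
206 ............................####............................
208 ...........................#####............................
210 ...........................#####............................
212 ...........................#####............................
214 .........###...............#####............................
216 .......#######.....#.......#####............................
218 ......####..#######.........#####...........................
220 .....##..##..#######........#####...........................
[0.3691068  0.27985759 0.19216824] yaw -176.1077782079634
[-12.3 -11.8  -1.2]
[-16.8 -12.4   8.8]
```

Run:
```python
from h import *
print("rear T",*[at("top",u,v,.05) for u,v in[(242.5,189),(263.5,190.5),(253.5,190.5)]],"front",at("top",251.5,161,.055))
print("rear S",*[at("side",u,v,.05) for u,v in[(284.5,285),(285.5,309),(285.5,297)]],"end S",at("side",322.5,294,.05))
```

```text
rear T [0.5733 0.3383 0.05  ] [0.5659 0.2547 0.05  ] [0.5666 0.2945 0.05  ] front [0.6849 0.3015 0.055 ]
rear S [0.5713 0.2726 0.05  ] [0.5583 0.3563 0.05  ] [0.5631 0.3151 0.05  ] end S [0.4478 0.2961 0.05  ]
```

Call:
send_rows(motion="1 -3 -2.5 -0.5 0; 1 -7 -5 -1 0; 1 -11 -8 -1.2 0.05; 1 -15 -11 -1.2 0.1; 1 -16.8 -12.3 -1.2 0.1")

```text
clock: 24.6
eef_pos: [0.548, 0.1655, 0.1998]
tool_rot: [0.018, 1.0, 0.016, -0.0]
ft_force: [-0.3, 0.4, 0.7]
grip_width: 0.0005
grasp_force: 0.0
```

Call:
send_rows(motion="1 0 0 3 0; 1 0 0 6.5 0; 1 0 0 9.5 0; 1 0 0 10.8 0; 1 0 0 10.8 0")

```text
clock: 25.1
eef_pos: [0.5428, 0.1711, 0.0902]
tool_rot: [0.016, 1.0, 0.015, -0.003]
ft_force: [0.2, -0.5, -0.2]
grip_width: -0.0002
grasp_force: 0.0
```

Call:
send_rows(motion="1 0 -1.5 0 0; 1 0 -3 0 0; 1 0 -4.5 0 0; 1 0 -6 0 0; 1 0 -7.5 0 0")

```text
clock: 25.6
eef_pos: [0.5426, 0.0958, 0.0914]
tool_rot: [0.016, 1.0, 0.017, 0.0]
ft_force: [-0.5, 2.0, 2.6]
grip_width: 0.0001
grasp_force: 1.3
```

Call:
send_rows(motion="1 0 -1.5 0 0; 1 0 -3.2 0 0; 1 0 -5 0 0; 1 0 -6.5 0 0; 1 0 -7.3 0 0")

```text
clock: 26.1
eef_pos: [0.5401, 0.022, 0.09]
tool_rot: [0.016, 1.0, 0.016, 0.0]
ft_force: [-3.4, 2.1, 13.4]
grip_width: -0.0
grasp_force: 7.1
```

Call:
send_rows(motion="1 0 -0.3 0 0; 1 0 -0.6 0 0; 1 0 -0.8 0 0; 1 0 -0.8 0 0")

```text
clock: 26.5
eef_pos: [0.5398, 0.0145, 0.0899]
tool_rot: [0.016, 1.0, 0.016, 0.0]
ft_force: [-3.8, 0.8, 13.5]
grip_width: -0.0003
grasp_force: 7.0
```

Call:
send_rows(motion="1 0 -0.2 0 0; 1 0 -0.4 0 0; 1 0 -0.4 0 0")

```text
clock: 26.8
eef_pos: [0.5398, 0.0139, 0.0901]
tool_rot: [0.015, 1.0, 0.019, 0.0]
ft_force: [-4.1, 9.5, 14.5]
grip_width: -0.0
grasp_force: 10.3
```

Call:
send_rows(motion="1 0 -0.2 -0.3 0; 1 0 -0.5 -0.3 0; 1 0 -0.5 -0.3 0")

```text
clock: 27.1
eef_pos: [0.5394, 0.0135, 0.0911]
tool_rot: [0.013, 1.0, 0.024, -0.001]
ft_force: [0.3, 21.8, 3.4]
grip_width: -0.0003
grasp_force: 12.3
```

Call:
send_rows(motion="1 0 3 0 0; 1 0 3 -4 0; 1 0 3 -8 0; 1 4 3 -11 0; 1 8 3 -11 0")

```text
clock: 27.6
eef_pos: [0.4625, 0.0347, 0.2052]
tool_rot: [0.016, 1.0, 0.016, 0.003]
ft_force: [-0.5, -0.1, 1.0]
grip_width: 0.0003
grasp_force: 0.0
```

Call:
send_rows(motion="1 4 0 0 0; 1 8 0 0 0; 1 10 0 0 0; 1 10 0 0 0")

```text
clock: 28.0
eef_pos: [0.3572, 0.0379, 0.2014]
tool_rot: [0.016, 1.0, 0.015, -0.002]
ft_force: [1.1, -0.5, 0.9]
grip_width: -0.0001
grasp_force: 0.0
```

Run:
```python
from h import *
from workcell import bot,vision,boxes_of
import cv2
print(bot.get_obs()["eef_pos"])
for c in("side","top"):
    im=vision.camera(c);cv2.imwrite(f"pics/z_{c}.png",im[:,:,::-1])
    for t in("scoop","post_top","jar","dish","brush"):print(c,t,[(np.round(d["rect"],1).tolist(),round(d["conf"],2)) for d in boxes_of(c,t)[:2]])
for v in(0,.02):
    p=(.5455,-.0105+v,.128);print(v,proj("side",p),proj("top",p))
```

```text
[0.35715872 0.03785642 0.20141971]
side scoop [([282.5, 297.8, 75.7, 26.8], 0.88)]
side post_top [([274.0, 213.6, 59.6, 25.7], 0.76)]
side jar [([295.6, 155.8, 16.2, 28.3], 0.95), ([273.4, 211.8, 56.5, 26.5], 0.63)]
side dish [([320.3, 359.1, 31.8, 32.7], 0.58)]
side brush [([330.1, 128.2, 34.6, 8.5], 0.5), ([243.9, 218.7, 114.1, 121.0], 0.3)]
top scoop [([253.1, 194.3, 21.1, 58.2], 0.82), ([462.0, 217.9, 12.8, 45.9], 0.68)]
top post_top [([330.2, 168.6, 30.1, 52.2], 0.61), ([461.3, 216.8, 14.0, 49.3], 0.49)]
top jar [([410.4, 182.9, 20.5, 19.2], 0.85)]
top dish [([203.5, 220.8, 24.0, 23.2], 0.72)]
top brush [([461.5, 218.1, 13.2, 49.9], 0.58)]
0 [300.4 202.4] [330.5 192.1]
0.02 [299.8 206.8] [325.2 192.2]
```

```bash
python3 -c "
from workcell import workorder
print(workorder.job_done())"
```

```text
the job is handed in; nothing more can be done
None
```

I opened the cover, tipped all three cedar balls into the bay, set the empty scoop upright in the middle of its mat, slid the cover shut to its stop, and handed the job in at about 28 s; no verdict came back.

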